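# Clip rubber foot pads into a table base on a hand-cranked dial

### The job

Fit all the eared rubber foot pads lying on the table into the upside-down three-footed table base on the indexing dial, each in the foot that stands at the yellow mark: press the pad straight down, its ears past the spring clips, until it sits flat and fully home. After every pad, as long as any foot is still empty (even if no pad is left), turn the handwheel exactly three full turns clockwise, seen from above, so that the next empty foot stands at the mark; once all three feet are filled, leave the wheel alone. Leave the tape measure, sanding block and screw box where they are.

Things in the scene. Friction and masses are not known exactly. Their poses are not given: they have to be found in the camera images.
- pad_1_mid (a point): Pad: steel plate 60x36x6 mm with an ear 14 mm long and 14 mm wide at each end (88 mm over the ears), and a black rubber block 44x24x30 mm (length x width x height) standing on its middle: 36 mm high in all, 0.12 kg. Point: its centre, 18 mm above its underside. x along the ears, y across (grip the 24 mm of the block along y), z up. Lies flat on the table, block up; same either way round. May be absent.
- pad_2_mid (a point): Pad: steel plate 60x36x6 mm with an ear 14 mm long and 14 mm wide at each end (88 mm over the ears), and a black rubber block 44x24x30 mm (length x width x height) standing on its middle: 36 mm high in all, 0.12 kg. Point: its centre, 18 mm above its underside. x along the ears, y across (grip the 24 mm of the block along y), z up. Lies flat on the table, block up; same either way round. May be absent.
- pad_3_mid (a point): Pad: steel plate 60x36x6 mm with an ear 14 mm long and 14 mm wide at each end (88 mm over the ears), and a black rubber block 44x24x30 mm (length x width x height) standing on its middle: 36 mm high in all, 0.12 kg. Point: its centre, 18 mm above its underside. x along the ears, y across (grip the 24 mm of the block along y), z up. Lies flat on the table, block up; same either way round. May be absent.
- foot_1_seat (a point): First foot of the table base on the dial. Point: a seated pad's centre, 18 mm over the seat floor; x along the ears, y outward, z up; turns with the dial. At the yellow mark at first. Pad enters from above, an ear in each slot: cheeks 20 mm high, flared on top, 1.4 mm play each side. Brass clips at the slots' ends, sloped on top, give way 25 to 5 mm over the floor (12 N in all), then snap over the ears.
- foot_2_seat (a point): Second foot of the table base on the dial. Point: a seated pad's centre, 18 mm over the seat floor; x along the ears, y outward, z up; turns with the dial. Like the first; under the clear guard until three wheel turns bring it to the mark.
- foot_3_seat (a point): Third foot of the table base on the dial. Point: a seated pad's centre, 18 mm over the seat floor; x along the ears, y outward, z up; turns with the dial. Like the first; comes to the mark after six wheel turns. The guard, top 108 mm over the table, covers the two feet away from the mark; it begins 101 mm beyond the marked foot's centre.
- wheel (a joint): Handwheel, black, 122 mm across, flat, its axis upright. 0 at the start, grows as it turns clockwise seen from above, 6.283 a turn, no stops. Nine wheel turns make one dial turn (also clockwise). Stays where it is left; needs about 3 N at the crank knob.
- crank_knob (a point): Red crank knob of the handwheel: upright cylinder 22 mm across, 42 mm high, spinning freely on its pin 50 mm from the wheel axis. Point: its centre, half-way up, 92 mm over the table; its foot is 2 mm over the wheel's top.
- wheel_axis (a point): Fixed point on the handwheel's upright axis, at the height of the crank knob's centre.
- tape_measure: Bystander: yellow tape measure, 62x73x32 mm, lying near the robot. Origin under its centre.
- sanding_block: Bystander: cork sanding block, 53x97x26 mm. Origin under its centre.
- screw_box: Bystander: orange screw carton standing upright, 45x62x98 mm. Origin under its centre.

How it is judged (in metres and radians):
On the way, in this order (a step that is already met when the one before it is completed fails the run):
1. a pad is fully home in the first foot, the wheel not yet turned (((distance between pad_1_mid and foot_1_seat below 0.005 m and angle between pad_1_mid's own z axis and vertical below 0.07 rad) or (distance between pad_2_mid and foot_1_seat below 0.005 m and angle between pad_2_mid's own z axis and vertical below 0.07 rad) or (distance between pad_3_mid and foot_1_seat below 0.005 m and angle between pad_3_mid's own z axis and vertical below 0.07 rad)) and value of joint wheel between -0.35 and 0.35 rad), for 0.2 s.
2. the wheel stands three full turns on, the pad still home (((distance between pad_1_mid and foot_1_seat below 0.005 m and angle between pad_1_mid's own z axis and vertical below 0.07 rad) or (distance between pad_2_mid and foot_1_seat below 0.005 m and angle between pad_2_mid's own z axis and vertical below 0.07 rad) or (distance between pad_3_mid and foot_1_seat below 0.005 m and angle between pad_3_mid's own z axis and vertical below 0.07 rad)) and value of joint wheel between 18.4996 and 19.1996 rad and velocity of joint wheel between -0.2 and 0.2 rad/s), for 0.2 s.
3. a pad is fully home in the second foot, at the mark (((distance between pad_1_mid and foot_1_seat below 0.005 m and angle between pad_1_mid's own z axis and vertical below 0.07 rad) or (distance between pad_2_mid and foot_1_seat below 0.005 m and angle between pad_2_mid's own z axis and vertical below 0.07 rad) or (distance between pad_3_mid and foot_1_seat below 0.005 m and angle between pad_3_mid's own z axis and vertical below 0.07 rad)) and ((distance between pad_1_mid and foot_2_seat below 0.005 m and angle between pad_1_mid's own z axis and vertical below 0.07 rad) or (distance between pad_2_mid and foot_2_seat below 0.005 m and angle between pad_2_mid's own z axis and vertical below 0.07 rad) or (distance between pad_3_mid and foot_2_seat below 0.005 m and angle between pad_3_mid's own z axis and vertical below 0.07 rad)) and value of joint wheel between 18.4996 and 19.1996 rad), for 0.2 s.
4. the wheel stands six full turns on (((distance between pad_1_mid and foot_1_seat below 0.005 m and angle between pad_1_mid's own z axis and vertical below 0.07 rad) or (distance between pad_2_mid and foot_1_seat below 0.005 m and angle between pad_2_mid's own z axis and vertical below 0.07 rad) or (distance between pad_3_mid and foot_1_seat below 0.005 m and angle between pad_3_mid's own z axis and vertical below 0.07 rad)) and ((distance between pad_1_mid and foot_2_seat below 0.005 m and angle between pad_1_mid's own z axis and vertical below 0.07 rad) or (distance between pad_2_mid and foot_2_seat below 0.005 m and angle between pad_2_mid's own z axis and vertical below 0.07 rad) or (distance between pad_3_mid and foot_2_seat below 0.005 m and angle between pad_3_mid's own z axis and vertical below 0.07 rad)) and value of joint wheel between 37.3491 and 38.0491 rad and velocity of joint wheel between -0.2 and 0.2 rad/s), for 0.2 s.
At the end, for the whole second after the job is handed in: Every pad present sits in a foot, its centre within 5 mm of the seat point and level within 0.07 rad, the first and second feet filled; the handwheel stands at six full turns (37.70 rad) within 0.35 rad; all at rest and released (all of step 4 and ((distance between pad_1_mid and foot_1_seat below 0.005 m and angle between pad_1_mid's own z axis and vertical below 0.07 rad) or (distance between pad_1_mid and foot_2_seat below 0.005 m and angle between pad_1_mid's own z axis and vertical below 0.07 rad) or (distance between pad_1_mid and foot_3_seat below 0.005 m and angle between pad_1_mid's own z axis and vertical below 0.07 rad)) and ((distance between pad_2_mid and foot_1_seat below 0.005 m and angle between pad_2_mid's own z axis and vertical below 0.07 rad) or (distance between pad_2_mid and foot_2_seat below 0.005 m and angle between pad_2_mid's own z axis and vertical below 0.07 rad) or (distance between pad_2_mid and foot_3_seat below 0.005 m and angle between pad_2_mid's own z axis and vertical below 0.07 rad)) and ((distance between pad_3_mid and foot_1_seat below 0.005 m and angle between pad_3_mid's own z axis and vertical below 0.07 rad) or (distance between pad_3_mid and foot_2_seat below 0.005 m and angle between pad_3_mid's own z axis and vertical below 0.07 rad) or (distance between pad_3_mid and foot_3_seat below 0.005 m and angle between pad_3_mid's own z axis and vertical below 0.07 rad))); the robot touches nothing.
It fails at once if a bystander (tape measure, sanding block, screw box) is shifted by more than 40 mm (distance of any of tape_measure, sanding_block, screw_box from where it was at the start of the episode above 0.04 m).
Of pad_1, pad_2, pad_3 only 2 to 3 are there at a start; the rules pass over those that are not, and their reading is None.
At some moment in a run one of pad_1, pad_2, pad_3 may be knocked a few centimetres aside while the robot is not near it.
It also fails if it takes over 210 s, if anything falls off the work surface, if the arm or the gripper's body presses on something with over 40 N, if the wrist force passes 120 N, or if a joint passes its speed limit or range.

### The arm

A 6-joint arm with a two-finger parallel gripper is mounted at the origin on the work surface; the furniture and walls round the work are solid. World frame = base frame: x ahead of the robot, y to its left, z up, the work surface at z = 0. Lengths are in m, angles in degrees, forces in N, time in s.
With the tool pointing down it reaches from about 0.325 to 0.875 m from the base axis. Payload 4.4 kg.
Tool frame: the origin (TCP) lies on the centre line of the jaws, within the pads' length; the fingertips stand 22 mm ahead of it and the grasp point (between the pads) lies 3 mm ahead of it (manip.finger_overhang is the z of the fingertips in the tool frame, in m); z points along the fingers, y is the line along which they close (so a half turn about z gives the same grasp; the last joint's range is limited). The gripper opens to 85 mm and grips with 20 to 120 N. Pads are 22 mm wide; open, the fingers measure 114 mm over their backs; the gripper's body (76 mm by 85 mm) begins 54 mm behind the grasp point. The pads swing forward as they close: fully open they stand 13 mm farther back than shut.
Start: joints at [-8.623, 11.837, 88.321, -0, 79.842, -8.623], TCP at [0.575, -0, 0.253] pointing down, gripper open.
Joint ranges: [-156.59, 156.59], [-49.26, 127.26], [12.9, 141.05], [-63.56, 243.56], [4.71, 150.69], [-161.64, 161.64]. Speed limits (degrees/s): [159.86, 159.86, 180, 180, 180, 180].

### API

Orientations are given as a 3x3 rotation matrix whose columns are the frame's x, y, z axes.
In Python, from plant import manip gives the robot as it stands.
- The arm moves only by the shell command python3 -m creep 'ROWS' [FORCE]. ROWS is JSON, one flat list of numbers, 7 for each row, row after row: the shift along the tool's x, y, z in units of 0.15 m (1.0 is 0.15 m), then the turn, a rotation vector about the tool's x, y, z in units of 90 degrees (1.0 is 90 degrees), then the finger opening in mm, from 0 to 85.4. A call has 1 to 8 rows; each row is the pose to reach, as a shift and turn from the pose commanded when the call began, along the tool's axes at that moment; what a row does not reach only later rows make up. A row lasts 1/8 s, in which the tool goes at most 62.5 mm and 10.7 degrees, less where a joint would pass 70% of its speed; a pose out of reach is approached as far as the arm can. A call with a number of a shift or a turn outside -1 to 1 is refused whole. A call with a gripper value outside its range is refused whole. The fingers move at their own pace and stop on an object; FORCE is the grip in N (left out, the last holds). Time passes only in rows, so rows that repeat a pose let the fingers close. It gives the time, the measured TCP pose, the force, the opening and the grip force at its end, in the units of the state.
- manip.observe(): the state, without advancing time (a new reading comes with each control period).
- manip.get_image(name): name is "scene" or "side" or "wrist"; returns (picture, depth): 384x512x3 uint8, red, green, blue; 384x512 float32, m along the optical axis (not along the pixel's ray), 0 where there is no reading.
- manip.calibration(name): a dict with "camera_matrix" (3x3 intrinsics, pixels), "pose" (4x4, takes a point from camera to world coordinates). Camera axes: x right, y up, looking along -z (the intrinsics and any distortion apply to the point x, -y, -z); pixel columns grow to the right and rows downward; lengths in m; the calibration is good to about 2 mm. A picture is of the moment at which its call begins: read the wrist's pose just before it. calibration takes no time and is no camera call; for the wrist camera it gives the pose at the moment of the call.
- manip.finish_job(): hands the job in; it is judged then, once.
The state is a dict: "clock": time; "q": joint angles; "qd": joint speeds; "joint_efforts": joint torques, N m; "position": TCP position; "orientation": TCP orientation; "ft_force": force on the tool from outside, world axes, zero at the start; "wrist_torque": the same for the moment, N m; "grip_width": opening from 0.0 (shut) to 1.0 (fully open); "grasp_force": force on a finger pad.
Only numpy, scipy, OpenCV 4.12 (cv2) and the standard library are available. Lean on these libraries where they do the work, as an engineer would, in place of code of your own. Each camera call takes 0.05 s, during which the arm holds its last target. There are 200 camera calls.

## Working session

There is one attempt and no reset: what is moved stays moved. The work goes in short steps, Python scripts to look and compute and a shell command to move; the robot and the scene stay as the last step left them, time stands still between calls to the robot, and variables do not carry over. Pictures are saved under pics/ and viewed, at most 14 in all, crops included, and the job is handed in when it is done.

```bash
ls; mkdir -p pics
cat > h.py <<'E'
import numpy as np,cv2,sys
from plant import manip
def cap(n,f=None):
    c=manip.calibration(n); im,d=manip.get_image(n)
    if f: cv2.imwrite('pics/'+f,im[:,:,::-1])
    return im,d,np.array(c['camera_matrix']),np.array(c['pose'])
def ray(K,T,u,v):
    r=T[:3,:3]@np.array([(u-K[0,2])/K[0,0],-(v-K[1,2])/K[1,1],-1.]); return T[:3,3],r
def onz(K,T,u,v,z):
    o,r=ray(K,T,u,v); return o+r*(z-o[2])/r[2]
def cloud(d,K,T):
    v,u=np.mgrid[:d.shape[0],:d.shape[1]]
    p=np.stack([(u-K[0,2])/K[0,0]*d,-(v-K[1,2])/K[1,1]*d,-d],-1)
    return p@T[:3,:3].T+T[:3,3]
E
python3 - <<'E'
from h import *
for n in['scene','side']:
    im,d,K,T=cap(n,n+'0.png'); np.savez(n+'0.npz',im=im,d=d,K=K,T=T); print(n,K.round(1).tolist(),T.round(3).tolist(),(d>0).mean())
    print({k:v for k,v in manip.calibration(n).items() if k not in('camera_matrix','pose')})
s=manip.observe();print({k:np.round(v,3).tolist() for k,v in s.items()},manip.finger_overhang)
E
```

```text
pics
scene [[435.6, 0.0, 258.8], [0.0, 435.6, 195.6], [0.0, 0.0, 1.0]] [[0.863, 0.207, -0.461, -0.065], [-0.506, 0.371, -0.779, -0.963], [0.01, 0.905, 0.425, 0.582], [0.0, 0.0, 0.0, 1.0]] 0.9962107340494791
{}
side [[482.2, 0.0, 247.6], [0.0, 482.2, 189.0], [0.0, 0.0, 1.0]] [[-0.87, 0.323, -0.371, -0.065], [-0.492, -0.563, 0.664, 0.939], [0.006, 0.76, 0.65, 1.056], [0.0, 0.0, 0.0, 1.0]] 0.9680277506510416
{}
{'clock': 0.1, 'q': [-8.621, 11.881, 88.397, -0.003, 79.843, -8.624], 'qd': [-0.009, -0.084, -0.205, -0.147, 0.117, -0.023], 'joint_efforts': [-0.001, -38.409, -29.255, -0.0, 0.005, 0.0], 'position': [0.574, 0.0, 0.252], 'orientation': [[-0.0, 1.0, -0.002], [1.0, 0.0, 0.0], [0.0, -0.002, -1.0]], 'ft_force': [0.034, -0.271, -0.634], 'wrist_torque': [0.003, 0.002, 0.028], 'grasp_force': 0.0, 'grip_width': 0.999} 0.022
```

View pics/scene0.png

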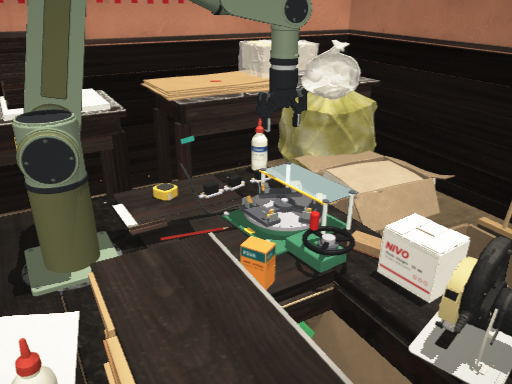

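View pics/side0.png

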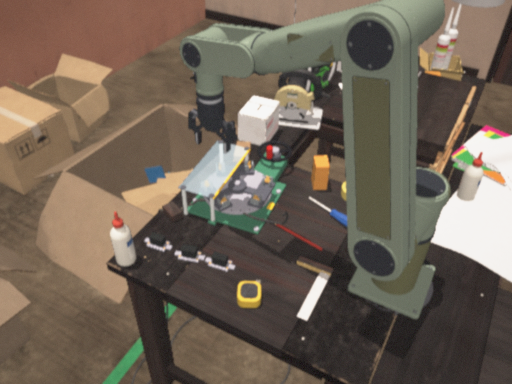

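The scene view shows the dial at about (275,215), the red knob at (314,220), the orange carton at (258,262) and the tape at (165,191). The side view shows three pads at about (158,243), (190,255) and (221,262).

Run:
```python
from h import *
a=np.load('side0.npz');b=np.load('scene0.npz')
for n,s,(x,y,w,h) in[('a',a,(130,130,180,150)),('b',b,(190,150,180,130))]:
    cv2.imwrite(f'pics/z{n}.png',cv2.resize(s['im'][y:y+h,x:x+w,::-1],None,fx=4,fy=4,interpolation=cv2.INTER_CUBIC))
    P=cloud(s['d'],s['K'],s['T']); hsv=cv2.cvtColor(s['im'],cv2.COLOR_RGB2HSV)
    m=(P[...,2]>-.02)&(P[...,2]<.13)&(P[...,0]>.25)&(P[...,0]<1)&(abs(P[...,1])<.6)
    for nm,lo,hi in[('red',(0,150,90),(7,255,255)),('yel',(22,130,100),(32,255,255)),('orange',(8,180,120),(20,255,255)),('white',(0,0,150),(180,60,255)),('blk',(0,0,0),(180,255,45))]:
        mm=(cv2.inRange(hsv,lo,hi)>0)&m
        if nm=='blk': mm&=(P[...,2]>.02)
        k,l,st,c=cv2.connectedComponentsWithStats(mm.astype(np.uint8))
        for i in range(1,k):
            if st[i,4]>12: q=P[l==i];print(n,nm,st[i].tolist(),np.median(q,0).round(3),q.min(0).round(3),q.max(0).round(3))
```

```text
a red [266, 145, 7, 14, 71] [ 0.513 -0.239  0.101] [ 0.502 -0.403  0.003] [ 0.592 -0.231  0.119]
a red [277, 225, 35, 20, 102] [ 0.304 -0.02   0.008] [ 0.252 -0.041 -0.002] [ 0.372 -0.007  0.014]
a yel [225, 150, 24, 33, 47] [ 0.562 -0.109  0.111] [ 0.551 -0.199  0.104] [ 0.575 -0.02   0.115]
a yel [267, 202, 8, 8, 36] [ 0.426 -0.093  0.014] [ 0.417 -0.11   0.007] [ 0.439 -0.073  0.019]
a yel [238, 281, 23, 26, 225] [0.305 0.265 0.031] [ 0.279  0.202 -0.003] [0.364 0.287 0.062]
a white [287, 95, 10, 3, 22] [ 0.594 -0.576  0.123] [ 0.574 -0.586  0.118] [ 0.61  -0.567  0.13 ]
a white [238, 96, 81, 49, 1941] [ 0.634 -0.417  0.079] [ 0.474 -0.6   -0.003] [ 0.723 -0.361  0.13 ]
a white [288, 101, 9, 6, 26] [ 0.592 -0.587  0.082] [ 0.574 -0.598  0.074] [ 0.611 -0.574  0.104]
a white [178, 142, 71, 72, 1864] [ 0.619 -0.047  0.11 ] [ 0.552 -0.332  0.006] [0.701 0.074 0.118]
a white [273, 146, 6, 7, 34] [ 0.519 -0.297  0.074] [ 0.507 -0.406  0.001] [ 0.578 -0.276  0.078]
a white [245, 155, 3, 6, 14] [ 0.578 -0.2    0.077] [ 0.574 -0.205  0.066] [ 0.583 -0.196  0.09 ]
a white [243, 170, 30, 19
[... 2711 characters left out ...]
193  0.035] [ 0.545 -0.093  0.078]
b white [377, 213, 93, 90, 5027] [ 0.611 -0.473  0.094] [ 0.536 -0.595 -0.001] [ 0.721 -0.374  0.13 ]
b white [321, 231, 14, 15, 115] [ 0.517 -0.301  0.071] [ 0.501 -0.313  0.005] [ 0.604 -0.196  0.074]
b white [409, 312, 33, 41, 400] [ 0.524 -0.58   0.002] [ 0.471 -0.6   -0.001] [ 0.598 -0.55   0.033]
b blk [254, 171, 7, 5, 27] [0.619 0.206 0.028] [0.615 0.196 0.022] [0.63  0.219 0.035]
b blk [227, 175, 14, 9, 65] [0.522 0.195 0.027] [0.508 0.183 0.02 ] [0.553 0.209 0.037]
b blk [203, 184, 16, 8, 68] [0.434 0.177 0.027] [0.417 0.171 0.02 ] [0.464 0.195 0.036]
b blk [303, 226, 52, 30, 595] [ 0.51  -0.311  0.066] [ 0.455 -0.358  0.053] [ 0.574 -0.246  0.071]
```

View pics/za.png

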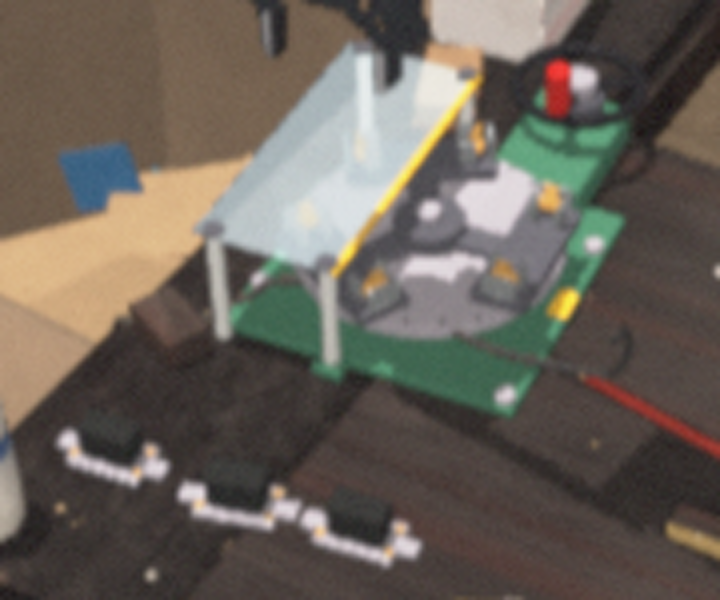

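View pics/zb.png

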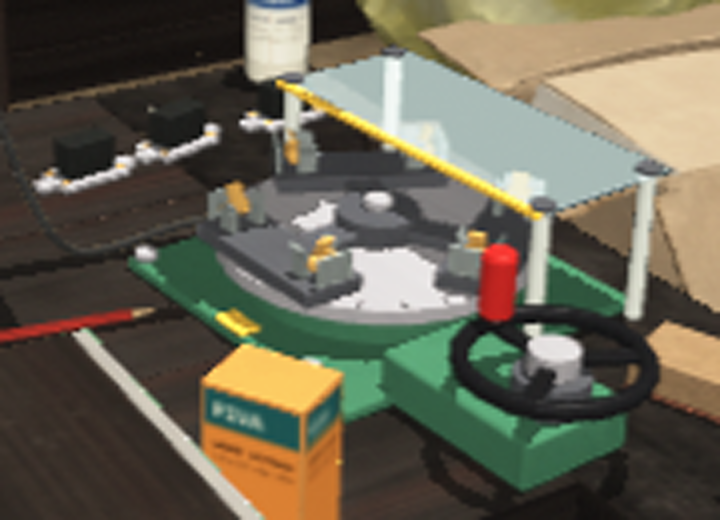

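The side crop shows the marked foot's two brass clips at crop pixels (375,280) and (505,270), beside the yellow mark at (563,303). The scene crop shows the knob at (497,282). Next is the wrist camera over the marked foot.

```bash
python3 -m creep '[-0.3,-0.35,0,0,0,0,85, -0.6,-0.75,0,0,0,0,85, -0.6,-0.75,0,0,0,0,85, -0.6,-0.75,0,0,0,0,85, -0.6,-0.75,0,0,0,0,85,-0.6,-0.75,0,0,0,0,85]'
python3 - <<'E'
from h import *
im,d,K,T=cap('wrist','w0.png'); np.savez('w0.npz',im=im,d=d,K=K,T=T); print(K.round(1).tolist(),T.round(4).tolist(),(d>0).mean(),manip.observe()['position'])
E
```

```text
clock: 0.85
position: [0.4635, -0.0894, 0.2533]
orientation: [[-0.001, 1.0, 0.0], [1.0, 0.001, 0.0], [0.0, 0.0, -1.0]]
ft_force: [-0.3, -0.5, -0.3]
grip_width: 0.998
grasp_force: 0.0
[[331.5, 0.0, 252.1], [0.0, 331.5, 189.7], [0.0, 0.0, 1.0]] [[1.0, -0.0003, -0.0004, 0.4626], [0.0004, 0.9485, 0.3168, -0.0076], [0.0003, -0.3168, 0.9485, 0.3744], [0.0, 0.0, 0.0, 1.0]] 0.9957427978515625 [ 0.46334513 -0.08938753  0.25325917]
```

View pics/w0.png

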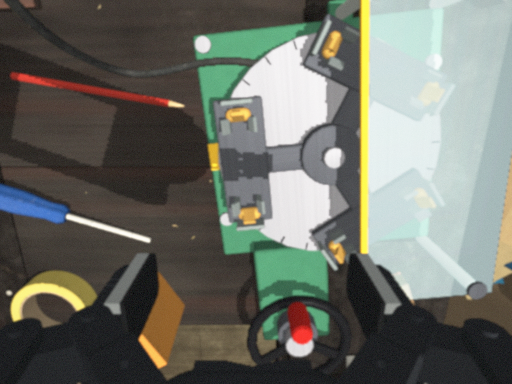

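The wrist view shows the marked foot's clips at (238,115) and (249,214), the hub at (334,157), the mark at (214,157) and the knob at (298,320). I'll measure from this.

```bash
cat >> h.py <<'E'
def foot(im,d,K,T,c=(.459,-.09)):
    hsv=cv2.cvtColor(im,cv2.COLOR_RGB2HSV);P=cloud(d,K,T)
    g=cv2.inRange(hsv,(12,120,90),(26,255,255))>0
    g&=(P[...,2]>.03)&(np.hypot(P[...,0]-c[0],P[...,1]-c[1])<.075)
    k,l,st,cc=cv2.connectedComponentsWithStats(g.astype(np.uint8)); o=[]
    for i in np.argsort(-st[1:,4])[:2]+1:
        q=P[l==i]; top=np.percentile(q[:,2],90); o.append(((q.min(0)+q.max(0))/2,q.mean(0),np.median(q,0),q.min(0),q.max(0),st[i].tolist(),cc[i]))
    o.sort(key=lambda t:t[1][1]); return o,P
E
python3 - <<'E'
from h import *
a=np.load('w0.npz');im,d,K,T=[a[k] for k in('im','d','K','T')]
o,P=foot(im,d,K,T)
for t in o: print(*[np.round(x,4) for x in t])
for j in(0,1):
    A,B=o[0][j],o[1][j];print((A+B)/2,np.degrees(np.arctan2(*(B-A)[[0,1]])))
# hub, white screw top; mark
hsv=cv2.cvtColor(im,cv2.COLOR_RGB2HSV)
print('hub',P[150:165,326:342].reshape(-1,3).mean(0).round(4),P[157,330:338].round(4).tolist()[::3])
print('seat z profile along foot rows', [(r,P[r,242].round(3).tolist()) for r in range(100,232,6)])
print('across', [(c,P[160,c].round(3).tolist()) for c in range(205,300,6)])
m=(P[...,2]>.03)&(P[...,2]<.13)&(hsv[...,2]>0)
red=cv2.inRange(hsv,(0,180,120),(6,255,255))>0; red&=(P[...,2]>.09)&(P[...,1]<-.2)
q=P[red];print('knob',q.mean(0),q.min(0),q.max(0)); t=q[q[:,2]>q[:,2].max()-.004];print('ktop',(t.min(0)+t.max(0))/2,len(t))
# wheel rim
z=cv2.inRange(hsv,(0,0,0),(180,255,45))>0; z&=(P[...,2]>.06)&(P[...,2]<.08)&(P[...,1]<-.22)&(np.hypot(P[...,0]-.52,P[...,1]+.3)<.08)
q=P[z];A=np.c_[q[:,:2],np.ones(len(q))];print('wheel',len(q),q.min(0),q.max(0),(q.min(0)+q.max(0))/2)
# plate front edges
for y in (-.12,-.09,-.06):
  pass
E
```

```text
[ 0.4597 -0.1359  0.0723] [ 0.4599 -0.1327  0.0768] [ 0.4598 -0.1324  0.0754] [ 0.4498 -0.1446  0.0583] [ 0.4695 -0.1273  0.0863] [239 207  21  17 269] [249.1599 214.8067]
[ 0.45   -0.0379  0.078 ] [ 0.45   -0.0371  0.0766] [ 0.4501 -0.0369  0.0742] [ 0.4392 -0.0436  0.0691] [ 0.4608 -0.0321  0.0868] [226 108  25  14 276] [237.6558 114.2391]
[ 0.45484492 -0.08689852  0.0751382 ] -5.612891283794328
[ 0.45491902 -0.08489805  0.07671505] -5.905688084152818
hub [ 0.5374 -0.0756  0.0762] [[0.5351, -0.0764, 0.0727], [0.538, -0.0765, 0.0721], [0.5407, -0.0764, 0.0726]]
seat z profile along foot rows [(100, [0.454, -0.025, 0.079]), (106, [0.453, -0.031, 0.057]), (112, [0.454, -0.034, 0.086]), (118, [0.454, -0.04, 0.077]), (124, [0.453, -0.048, 0.059]), (130, [0.453, -0.053, 0.059]), (136, [0.453, -0.059, 0.059]), (142, [0.453, -0.065, 0.059]), (148, [0.453, -0.071, 0.059]), (154, [0.453, -0.076, 0.06]), (160, [0.453, -0.082, 0.06]), (166, [0.453, -0.089, 0.058]), (172, [0.453, -0.095, 0.058]), (178, [0.453, -0.101, 0.058]), (184, [0.453, -0.107, 0.058]), (190, [0.453, -0.114, 0.058]), (196, 
[... 271 characters left out ...]
0.015]), (223, [0.434, -0.083, 0.058]), (229, [0.44, -0.083, 0.058]), (235, [0.446, -0.083, 0.058]), (241, [0.452, -0.083, 0.058]), (247, [0.458, -0.082, 0.06]), (253, [0.464, -0.083, 0.058]), (259, [0.469, -0.083, 0.058]), (265, [0.475, -0.082, 0.059]), (271, [0.481, -0.083, 0.057]), (277, [0.487, -0.083, 0.056]), (283, [0.463, -0.008, 0.374]), (289, [0.499, -0.083, 0.056]), (295, [0.505, -0.083, 0.057])]
knob [ 0.51096689 -0.23991875  0.10738883] [ 0.5013252  -0.25228909  0.09001924] [ 0.5202296  -0.23421781  0.11532657]
ktop [ 0.51096285 -0.24374966  0.11335049] 241
wheel 1845 [ 0.4580414  -0.34018393  0.06002243] [ 0.57696546 -0.23428672  0.07127247] [ 0.51750343 -0.28723533  0.06564745]
```

```bash
python3 -m creep '[0.4,0.1,0,0,0,0,85, 0.8,0.2,0,0,0,0,85, 1,0.2,0,0,0,0,85]' >/dev/null; python3 -m creep '[0.4,0.1,0,0,0,0,85, 0.8,0.2,0,0,0,0,85, 1,0.25,0,0,0,0,85, 1,0.25,0,0,0,0,85, 1,0.25,0,0,0,0,85]'
cat >> h.py <<'E'
def pads(im,d,K,T):
    hsv=cv2.cvtColor(im,cv2.COLOR_RGB2HSV);P=cloud(d,K,T)
    g=(P[...,2]>.029)&(P[...,2]<.045)&(P[...,0]>.3)&(P[...,0]<.75)&(P[...,1]>.12)&(P[...,1]<.4)&(hsv[...,2]<80)
    k,l,st,cc=cv2.connectedComponentsWithStats(g.astype(np.uint8)); o=[]
    for i in range(1,k):
        if st[i,4]<300: continue
        c,(w,h),a=cv2.minAreaRect(P[l==i][:,:2].astype(np.float32)*1000)
        if w<h: w,h,a=h,w,a+90
        a=(a+90)%180-90
        q=P[l==i];r=(P[...,2]>.003)&(P[...,2]<.045)&(np.hypot(P[...,0]-c[0]/1e3,P[...,1]-c[1]/1e3)<.05)&(hsv[...,2]>0)
        c2,wh2,a2=cv2.minAreaRect(P[r][:,:2].astype(np.float32)*1000)
        o.append(dict(c=np.round(c,1).tolist(),wh=(round(w,1),round(h,1)),ang=round(a,1),z=round(float(np.median(q[:,2])),4),px=cc[i].round(0).tolist(),c2=np.round(c2,1).tolist(),wh2=np.round(wh2,1).tolist(),a2=round(a2,1)))
    return o
E
python3 - <<'E'
from h import *
im,d,K,T=cap('wrist','w1.png'); np.savez('w1.npz',im=im,d=d,K=K,T=T)
for p in pads(im,d,K,T): print(p)
E
```

```text
clock: 1.9
position: [0.5298, 0.21, 0.2528]
orientation: [[-0.001, 1.0, -0.001], [1.0, 0.001, -0.001], [-0.001, -0.001, -1.0]]
ft_force: [0.1, -0.1, 0.3]
grip_width: 0.996
grasp_force: 0.0
{'c': [318.3, 242.1], 'wh': (40.2, 20.7), 'ang': 13.1, 'z': 0.033, 'px': [47.0, 129.0], 'c2': [320.7, 249.9], 'wh2': [76.3, 72.8], 'a2': 29.0}
{'c': [639.3, 214.7], 'wh': (43.6, 24.7), 'ang': 6.4, 'z': 0.0362, 'px': [357.0, 156.0], 'c2': [640.8, 216.5], 'wh2': [73.1, 71.4], 'a2': 52.9}
{'c': [532.4, 206.5], 'wh': (41.0, 24.4), 'ang': 16.7, 'z': 0.0363, 'px': [255.0, 163.0], 'c2': [530.0, 205.9], 'wh2': [94.4, 39.1], 'a2': 20.8}
{'c': [441.1, 188.9], 'wh': (44.6, 24.5), 'ang': 8.3, 'z': 0.0363, 'px': [171.0, 179.0], 'c2': [443.8, 191.5], 'wh2': [93.9, 36.3], 'a2': 3.2}
```

View pics/w1.png

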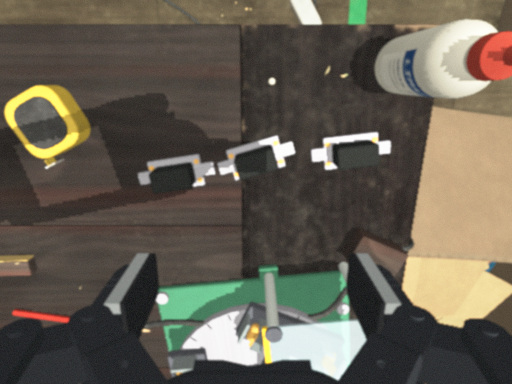

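The three pads lie at pixels (171,172), (257,160) and (352,152), and the marked foot is clear. I'll hover over pad A at its own yaw.

```bash
python3 -m creep '[-0.14,-0.59,0,0,0,0.115,85,-0.14,-0.59,0,0,0,0.23,85,-0.14,-0.59,0,0,0,0.345,85,-0.14,-0.59,0,0,0,0.46,85,-0.14,-0.59,0,0,0,0.575,85,-0.14,-0.59,0,0,0,0.69,85,-0.14,-0.59,0,0,0,0.8,85,-0.14,-0.59,0,0,0,0.91,85]'; python3 -m creep '[0,0,0,0,0,0,85,0,0,0,0,0,0,85]'
cat >> h.py <<'E'
def padtool(im,d,K,T,near,r=.05):
    """block top and ears near a world xy; reported in world and in tool frame (mm)"""
    s=manip.observe();R=np.array(s['orientation']);p=np.array(s['position'])
    hsv=cv2.cvtColor(im,cv2.COLOR_RGB2HSV);P=cloud(d,K,T)
    n=np.hypot(P[...,0]-near[0],P[...,1]-near[1])<r
    g=n&(P[...,2]>.0335)&(P[...,2]<.045)&(hsv[...,2]<90)
    q=P[g]
    c,(w,h),a=cv2.minAreaRect(q[:,:2].astype(np.float32)*1000)
    if w<h: w,h,a=h,w,a+90
    a=(a+90)%180-90
    e=n&(P[...,2]>.002)&(P[...,2]<.012)&(hsv[...,2]>105)&(hsv[...,1]<60)
    ax=np.array([np.cos(np.radians(a)),np.sin(np.radians(a))]); c=np.array(c)/1e3
    x=(P[e][:,:2]-c)@ax; y=(P[e][:,:2]-c)@[-ax[1],ax[0]]
    lx,hx=np.percentile(x,1),np.percentile(x,99); L=y[(x<lx+.01)];H=y[x>hx-.01]
    print('block',(c*1e3).round(1),round(w,1),round(h,1),'ang',round(a,1),'ear ends mm',round(lx*1e3,1),round(hx*1e3,1),'earY',round(L.mean()*1e3,1),round(H.mean()*1e3,1),e.sum(),g.sum())
    dt=R.T@(np.r_[c,p[2]]-p); print('tool dx dy units',(dt/.15).round(3)[:2],'tool yaw(x)',round(np.degrees(np.arctan2(R[1,0],R[0,0])),2),'pos',p.round(4))
E
python3 - <<'E'
from h import *
im,d,K,T=cap('wrist','w2.png'); np.savez('w2.npz',im=im,d=d,K=K,T=T)
padtool(im,d,K,T,(.441,.190))
E
```

```text
clock: 2.95
position: [0.4415, 0.1877, 0.2534]
orientation: [[0.991, 0.133, 0.0], [0.133, -0.991, -0.0], [0.0, 0.0, -1.0]]
ft_force: [-0.6, -0.6, -0.2]
grip_width: 0.997
grasp_force: 0.0
clock: 3.2
position: [0.4415, 0.1884, 0.2534]
orientation: [[0.99, 0.142, 0.0], [0.142, -0.99, -0.0], [0.0, 0.0, -1.0]]
ft_force: [0.1, 0.5, -0.1]
grip_width: 0.994
grasp_force: 0.0
block [441.3 188.8] 43.3 20.9 ang 8.6 ear ends mm -43.3 43.7 earY -0.3 -0.4 943 804
tool dx dy units [-0.001 -0.002] tool yaw(x) 8.16 pos [0.4415 0.1885 0.2534]
```

View pics/w2.png

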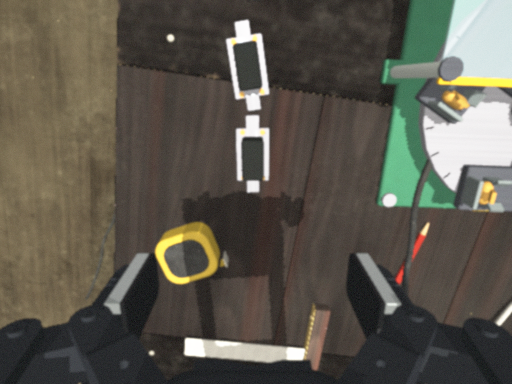

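```bash
python3 -m creep '[0,0,0.4,0,0,0,85,0,0,0.8,0,0,0,85,0,0,1,0,0,0,60,0,0,1,0,0,0,60]' >/dev/null; python3 -m creep '[0,0,0.3,0,0,0,60,0,0,0.48,0,0,0,60,0,0,0.48,0,0,0,60,0,0,0.48,0,0,0,10,0,0,0.48,0,0,0,10,0,0,0.48,0,0,0,10,0,0,0.48,0,0,0,10,0,0,0.48,0,0,0,10]' 60
```

```text
clock: 4.75
position: [0.4437, 0.1895, 0.0336]
orientation: [[0.99, 0.141, 0.005], [0.141, -0.99, 0.001], [0.005, -0.0, -1.0]]
ft_force: [-1.0, -0.4, 5.8]
grip_width: 0.272
grasp_force: 59.7
```

```bash
python3 -m creep '[0,0,-0.3,0,0,0,10,0,0,-0.7,0,0,0,10,0,0,-1,0,0,0,10,0,0.2,-1,0,0,-0.1,10,0,0.5,-1,0,0,-0.2,10,-0.1,0.8,-1,0,0,-0.3,10,-0.17,0.9,-1,0,0,-0.4,10,-0.17,0.9,-1,0,0,-0.5,10]';cat >> h.py <<'E'
def go(x,y,yaw,z=None):
    """units from the measured pose to a target with tool z down, tool x at yaw"""
    s=manip.observe();R=np.array(s['orientation']);p=np.array(s['position'])
    t=np.array([x,y,p[2] if z is None else z]); cur=np.degrees(np.arctan2(R[1,0],R[0,0]))
    dr=-((yaw-cur+180)%360-180)/90
    print('shift',(R.T@(t-p)/.15).round(3),'rotz',round(dr,3),'pos',p.round(4),'yaw',round(cur,2),'F',np.round(s['ft_force'],1),'grip',round(s['grip_width']*85.4,1),'clock',s['clock'],'q',np.round(s['q'],0)[[0,5]])
E
python3 -c "
from h import *;go(.4545,-.084,95.7)"
```

```text
clock: 5.75
position: [0.4347, 0.0504, 0.1817]
orientation: [[0.598, 0.801, 0.0], [0.801, -0.598, -0.0], [0.0, 0.001, -1.0]]
ft_force: [0.6, 0.2, -1.1]
grip_width: 0.266
grasp_force: 59.1
shift [-0.639  0.642  0.   ] rotz -0.472 pos [0.4347 0.0504 0.1817] yaw 53.25 F [ 0.6  0.2 -1.1] grip 22.7 clock 5.75 q [-5. 32.]
```

```bash
python3 -m creep '[-0.2,0.2,0,0,0,-0.1,10,-0.4,0.4,0,0,0,-0.2,10,-0.6,0.6,0,0,0,-0.3,10,-0.64,0.64,0,0,0,-0.4,10,-0.64,0.64,0,0,0,-0.47,10,-0.64,0.64,0,0,0,-0.47,10,-0.64,0.64,0,0,0,-0.47,10]'
python3 - <<'E'
from h import *
go(.4545,-.084,95.7)
im,d,K,T=cap('wrist','w3.png'); np.savez('w3.npz',im=im,d=d,K=K,T=T)
o,P=foot(im,d,K,T)
for t in o: print(*[np.round(x,4) for x in t])
E
```

```text
clock: 6.62
position: [0.4543, -0.0825, 0.1815]
orientation: [[-0.093, 0.996, 0.0], [0.996, 0.093, -0.0], [-0.0, 0.0, -1.0]]
ft_force: [0.9, -0.0, -0.7]
grip_width: 0.271
grasp_force: 59.2
shift [-0.01  0.    0.  ] rotz -0.004 pos [ 0.4543 -0.0825  0.1815] yaw 95.33 F [ 0.9 -0.  -0.7] grip 23.1 clock 6.625 q [-21. -26.]
[ 0.4404 -0.0591  0.1555] [ 0.4404 -0.059   0.1558] [ 0.4404 -0.059   0.1558] [ 0.438  -0.0619  0.1541] [ 0.4429 -0.0564  0.1568] [224 201  11  11  94] [229.0319 205.9043]
[ 0.4497 -0.0386  0.0726] [ 0.4496 -0.0367  0.0761] [ 0.4496 -0.036   0.0739] [ 0.4388 -0.0454  0.0583] [ 0.4607 -0.0318  0.0868] [237 126  32  18 463] [252.4881 134.1749]
```

View pics/w3.png

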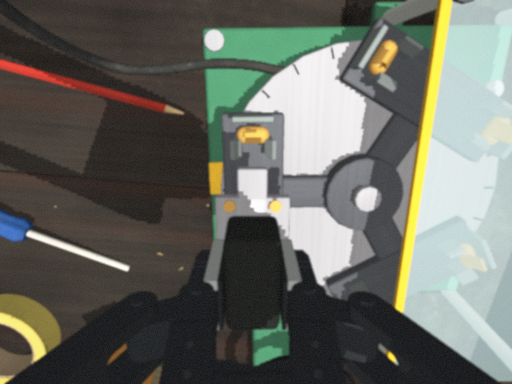

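The held pad's near ear is at (253,181), and the slot with its clip lies ahead at (253,134). I'll measure the ear against the slot.

```bash
cat >> h.py <<'E'
def ear(im,d,K,T):
    s=manip.observe();R=np.array(s['orientation']);p=np.array(s['position'])
    P=cloud(d,K,T); hsv=cv2.cvtColor(im,cv2.COLOR_RGB2HSV)
    Q=(P-p)@R  # tool frame
    e=(Q[...,2]>.01)&(Q[...,2]<.045)&(Q[...,0]>.024)&(Q[...,0]<.06)&(abs(Q[...,1])<.025)
    q=Q[e]; t=np.percentile(q[:,0],98); tip=q[q[:,0]>t-.009]
    pl=q[q[:,0]<t-.018]
    print('ear tip x mm',round(t*1e3,1),'ear y lo/hi',(np.percentile(tip[:,1],[2,98])*1e3).round(1),'plate y',(np.percentile(pl[:,1],[2,98])*1e3).round(1) if len(pl)else 0,'z',(np.median(tip[:,2])*1e3).round(1),e.sum())
    return t
E
python3 - <<'E'
from h import *
a=np.load('w3.npz');im,d,K,T=[a[k] for k in('im','d','K','T')]
ear(im,d,K,T)
# cheeks of near slot: profile across at tool x ~ +40 (world y ~ -.042) at heights
P=cloud(d,K,T)
for r in (128,134,140,150,158): print(r,[(c,(P[r,c]*1e3).round(0).astype(int).tolist()) for c in range(216,292,4)])
h=P[190:212,356:380].reshape(-1,3); h=h[h[:,2]>.068];print('hub',h.mean(0),h.min(0),h.max(0))
E
```

```text
ear tip x mm 42.4 ear y lo/hi [-7.3  6.3] plate y [-17.4  16.9] z 27.2 1741
128 [(216, [418, -45, 10]), (220, [422, -44, 11]), (224, [429, -37, 58]), (228, [432, -37, 59]), (232, [435, -36, 60]), (236, [437, -36, 58]), (240, [441, -34, 71]), (244, [443, -34, 72]), (248, [446, -33, 71]), (252, [449, -33, 74]), (256, [452, -33, 74]), (260, [454, -32, 73]), (264, [457, -32, 72]), (268, [461, -34, 60]), (272, [464, -34, 58]), (276, [467, -33, 58]), (280, [469, -33, 59]), (284, [473, -33, 57]), (288, [477, -34, 46])]
134 [(216, [419, -50, 11]), (220, [422, -50, 10]), (224, [429, -41, 60]), (228, [432, -41, 59]), (232, [435, -41, 58]), (236, [438, -41, 58]), (240, [441, -38, 73]), (244, [444, -37, 75]), (248, [447, -35, 86]), (252, [449, -35, 85]), (256, [446, -1, 303]), (260, [454, -35, 85]), (264, [458, -36, 74]), (268, [460, -36, 72]), (272, [464, -38, 58]), (276, [467, -38, 59]), (280, [470, -37, 58]), (284, [474, -39, 47]), (288, [477, -39, 46])]
140 [(216, [419, -55, 11]), (220, [422, -55, 10]), (224, [429, -46, 58]), (228, [432, -45, 59]), (232, [436, -42, 78]), (236, [439, -41, 79]
[... 602 characters left out ...]
]), (268, [461, -47, 76]), (272, [464, -45, 81]), (276, [468, -50, 58]), (280, [471, -49, 59]), (284, [476, -52, 46]), (288, [479, -51, 46])]
158 [(216, [420, -71, 11]), (220, [423, -71, 9]), (224, [430, -60, 57]), (228, [433, -59, 58]), (232, [437, -53, 81]), (236, [440, -54, 78]), (240, [442, -58, 59]), (244, [445, -58, 59]), (248, [448, -58, 58]), (252, [451, -57, 58]), (256, [454, -57, 59]), (260, [457, -57, 59]), (264, [460, -56, 59]), (268, [463, -56, 58]), (272, [464, -51, 81]), (276, [469, -56, 59]), (280, [472, -55, 59]), (284, [477, -58, 47]), (288, [480, -57, 47])]
hub [ 0.53871315 -0.07731881  0.07234443] [ 0.5298648  -0.08613287  0.06852711] [ 0.54840264 -0.06948697  0.07477914]
```

Run:
```python
from h import *
a=np.load('w0.npz');im,d,K,T=[a[k] for k in('im','d','K','T')]
P=cloud(d,K,T);hsv=cv2.cvtColor(im,cv2.COLOR_RGB2HSV)
g=cv2.inRange(hsv,(12,120,90),(26,255,255))>0
for y in(-.134,-.037):
    m=g&(P[...,2]>.083)&(P[...,2]<.09)&(abs(P[...,1]-y)<.02)&(abs(P[...,0]-.455)<.03);q=P[m];print(len(q),q.mean(0),q.min(0),q.max(0))
    m=g&(P[...,2]<.083)&(P[...,2]>.06)&(abs(P[...,1]-y)<.02)&(abs(P[...,0]-.455)<.03);q=P[m];print('  low',len(q),q.mean(0),q.min(0),q.max(0))
# cheeks z .074-.082 not gold
for y in(-.13,-.042):
    m=(~g)&(P[...,2]>.074)&(P[...,2]<.083)&(abs(P[...,1]-y)<.03)&(abs(P[...,0]-.455)<.03);q=P[m];print('cheek',len(q),q.mean(0),q.min(0),q.max(0))
# foot base plate extents z .055-.061
m=(P[...,2]>.054)&(P[...,2]<.062)&(abs(P[...,0]-.455)<.028)&(abs(P[...,1]+.085)<.08)
c,wh,an=cv2.minAreaRect(P[m][:,:2].astype(np.float32)*1000);print('base',c,wh,an)
```

```text
55 [ 0.46029466 -0.13539308  0.08474904] [ 0.45498984 -0.13837556  0.08302529] [ 0.46548917 -0.13240138  0.08630308]
  low 212 [ 0.45983391 -0.13190025  0.07494049] [ 0.44981213 -0.14420933  0.06064855] [ 0.46951818 -0.1272843   0.08297595]
60 [ 0.44984047 -0.03587022  0.08521612] [ 0.4446011  -0.0379199   0.08322498] [ 0.45495018 -0.03353629  0.08680099]
  low 216 [ 0.45001064 -0.03742766  0.07420975] [ 0.43923067 -0.04360206  0.06913622] [ 0.4608187  -0.03210112  0.082974  ]
cheek 350 [ 0.45975397 -0.13344676  0.07779428] [ 0.4434622  -0.14858093  0.07400226] [ 0.47518139 -0.11703425  0.08118243]
cheek 383 [ 0.44979215 -0.0383011   0.07817797] [ 0.43522405 -0.05426153  0.07405192] [ 0.46705328 -0.02319694  0.08294917]
base (458.1749572753906, -85.36654663085938) (52.26881790161133, 123.5464096069336) 5.935049057006836
```

```bash
python3 -m creep '[-0.01,0.005,0.1,0,0,-0.006,10,-0.01,0.005,0.25,0,0,-0.006,10,-0.01,0.005,0.4,0,0,-0.006,10,-0.01,0.005,0.4,0,0,-0.006,10,-0.01,0.005,0.4,0,0,-0.006,10]'; python3 -c "
from h import *;go(.4551,-.084,95.9,.0915)"
```

```text
clock: 7.3
position: [0.4555, -0.0841, 0.1214]
orientation: [[-0.104, 0.995, 0.0], [0.995, 0.104, -0.0], [-0.0, 0.0, -1.0]]
ft_force: [0.3, -0.4, -1.1]
grip_width: 0.27
grasp_force: 59.2
shift [ 0.001 -0.003  0.199] rotz 0.0 pos [ 0.4555 -0.0841  0.1214] yaw 95.94 F [ 0.3 -0.4 -1.1] grip 23.1 clock 7.3 q [-21. -27.]
```

```bash
python3 -m creep '[0,0,0.05,0,0,0,10,0,0,0.1,0,0,0,10,0,0,0.14,0,0,0,10,0,0,0.17,0,0,0,10,0,0,0.2,0,0,0,10,0,0,0.21,0,0,0,10,0,0,0.22,0,0,0,10,0,0,0.22,0,0,0,10]'
```

```text
clock: 8.3
position: [0.4556, -0.0842, 0.0915]
orientation: [[-0.104, 0.995, -0.001], [0.995, 0.104, 0.0], [0.0, -0.001, -1.0]]
ft_force: [-10.0, 3.0, 27.2]
grip_width: 0.269
grasp_force: 63.1
```

```bash
python3 -m creep '[0,0,-0.01,0,0,0,50,0,0,-0.01,0,0,0,50,0,0,-0.01,0,0,0,50,0,0,-0.01,0,0,0,50,0,0,-0.25,0,0,0,50,0,0,-0.5,0,0,0,60,0,0,-0.6,0,0,0,60,0,0,-0.6,0,0,0,60]'
python3 - <<'E'
from h import *
im,d,K,T=cap('wrist','w4.png'); np.savez('w4.npz',im=im,d=d,K=K,T=T)
P=cloud(d,K,T);hsv=cv2.cvtColor(im,cv2.COLOR_RGB2HSV)
m=(P[...,2]>.087)&(P[...,2]<.11)&(np.hypot(P[...,0]-.455,P[...,1]+.086)<.035)&(hsv[...,2]<90)
q=P[m];print(len(q),np.median(q,0),cv2.minAreaRect(q[:,:2].astype(np.float32)*1000))
A=np.c_[q[:,:2],np.ones(len(q))];print('plane',np.linalg.lstsq(A,q[:,2],rcond=None)[0])
E
```

```text
clock: 9.3
position: [0.4559, -0.0843, 0.1789]
orientation: [[-0.103, 0.995, 0.002], [0.995, 0.103, -0.001], [-0.001, 0.002, -1.0]]
ft_force: [-0.3, 0.1, -0.7]
grip_width: 0.701
grasp_force: 0.0
2120 [ 0.45485661 -0.08263273  0.09433022] ((454.9819641113281, -85.21968078613281), (23.33226203918457, 43.90824508666992), 6.389137268066406)
plane [ 0.01336698 -0.02646653  0.08585599]
```

View pics/w4.png

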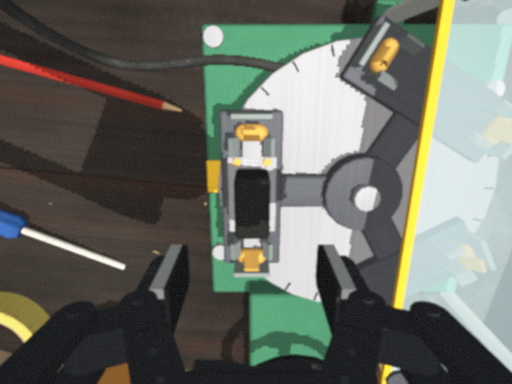

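Pad 1 is home: block at (252,205), clips over both ears, top at 94 mm. Next I'll measure the wheel.

```bash
python3 -c "
from h import *;go(.517,-.25,90,.253)"
```

```text
shift [-1.144  0.297 -0.503] rotz 0.066 pos [ 0.4549 -0.084   0.1776] yaw 95.94 F [-0.7  1.   0.5] grip 59.8 clock 9.35 q [-21. -27.]
```

```bash
python3 -m creep '[-0.1,0,-0.3,0,0,0.03,60,-0.4,0.1,-0.5,0,0,0.066,60,-0.8,0.25,-0.5,0,0,0.066,60,-1,0.3,-0.5,0,0,0.066,60,-1,0.3,-0.5,0,0,0.066,60,-1,0.3,-0.5,0,0,0.066,60,-1,0.3,-0.5,0,0,0.066,60]'
cat >> h.py <<'E'
def wheel(im,d,K,T):
    P=cloud(d,K,T);hsv=cv2.cvtColor(im,cv2.COLOR_RGB2HSV)
    red=cv2.inRange(hsv,(0,170,100),(8,255,255))>0; near=np.hypot(P[...,0]-.517,P[...,1]+.296)<.085
    red&=(P[...,2]>.1105)&(P[...,2]<.118)&near
    q=P[red];c,r=cv2.minEnclosingCircle(q[:,:2].astype(np.float32)*1000);print('knob',c,r,len(q),np.median(q[:,2]))
    z=(hsv[...,2]<60)&(P[...,2]>.060)&(P[...,2]<.075)&near
    q=P[z];c2,r2=cv2.minEnclosingCircle(q[:,:2].astype(np.float32)*1000);b=q.min(0),q.max(0)
    print('rim',c2,r2,len(q),b[0].round(4),b[1].round(4))
    A=np.array(c)-np.array(c2);print('phase cw from +y',np.degrees(np.arctan2(A[0],A[1])),np.hypot(*A))
E
python3 - <<'E'
from h import *
go(.517,-.25,90)
im,d,K,T=cap('wrist','w5.png'); np.savez('w5.npz',im=im,d=d,K=K,T=T)
wheel(im,d,K,T)
E
```

```text
clock: 10.22
position: [0.5149, -0.2272, 0.2524]
orientation: [[-0.001, 1.0, -0.002], [1.0, 0.001, 0.001], [0.001, -0.002, -1.0]]
ft_force: [-0.4, -0.1, 0.6]
grip_width: 0.704
grasp_force: 0.0
shift [-0.152  0.014 -0.   ] rotz 0.001 pos [ 0.5149 -0.2272  0.2524] yaw 90.07 F [-0.4 -0.1  0.6] grip 60.1 clock 10.225 q [-33. -33.]
knob (511.921875, -245.68307495117188) 10.509028434753418 421 0.11330477071014494
rim (516.8849487304688, -295.07427978515625) 60.627506256103516 3704 [ 0.457  -0.3548  0.0606] [ 0.5774 -0.2352  0.0719]
phase cw from +y -5.738103426078514 49.639935695029564
```

View pics/w5.png

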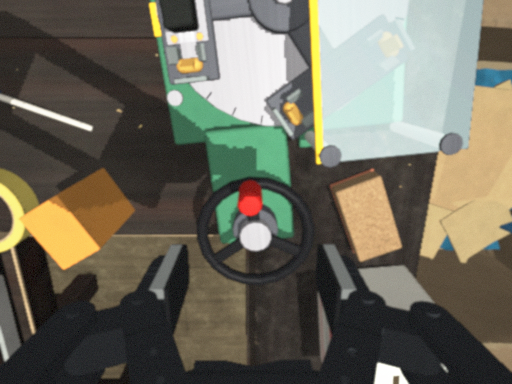

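The red knob is at (250,197), the wheel hub at (256,235), and the gripper has clear room around the knob. I'll grip it.

```bash
python3 -m creep '[-0.123,-0.02,0.3,0,0,0,50,-0.123,-0.02,0.6,0,0,0,50,-0.123,-0.02,0.9,0,0,0,50,-0.123,-0.02,0.995,0,0,0,50,-0.123,-0.02,0.995,0,0,0,15,-0.123,-0.02,0.995,0,0,0,15,-0.123,-0.02,0.995,0,0,0,15,-0.123,-0.02,0.995,0,0,0,15]' 30
python3 - <<'E'
import numpy as np
p0=np.radians(-5.7)
for h in(0,1):
    s=p0+h*np.pi; print([ (round((np.cos(s+k*np.pi/8)-np.cos(s))*.05/.15,3),round((np.sin(s+k*np.pi/8)-np.sin(s))*.05/.15,3)) for k in range(1,9)])
E
```

```text
clock: 11.28
position: [0.5136, -0.2475, 0.1058]
orientation: [[0.0, 1.0, 0.003], [1.0, -0.0, -0.001], [-0.001, 0.003, -1.0]]
ft_force: [-0.7, 1.1, 2.9]
grip_width: 0.241
grasp_force: 30.8
[(np.float64(-0.013), np.float64(0.129)), (np.float64(-0.074), np.float64(0.244)), (np.float64(-0.174), np.float64(0.327)), (np.float64(-0.299), np.float64(0.365)), (np.float64(-0.428), np.float64(0.352)), (np.float64(-0.543), np.float64(0.291)), (np.float64(-0.625), np.float64(0.191)), (np.float64(-0.663), np.float64(0.066))]
[(np.float64(0.013), np.float64(-0.129)), (np.float64(0.074), np.float64(-0.244)), (np.float64(0.174), np.float64(-0.327)), (np.float64(0.299), np.float64(-0.365)), (np.float64(0.428), np.float64(-0.352)), (np.float64(0.543), np.float64(-0.291)), (np.float64(0.625), np.float64(-0.191)), (np.float64(0.663), np.float64(-0.066))]
```

```bash
python3 -m creep '[-0.013,0.129,0,0,0,0,15,-0.074,0.244,0,0,0,0,15,-0.174,0.327,0,0,0,0,15,-0.299,0.365,0,0,0,0,15,-0.428,0.352,0,0,0,0,15,-0.543,0.291,0,0,0,0,15,-0.625,0.191,0,0,0,0,15,-0.663,0.066,0,0,0,0,15]'
```

```text
clock: 12.28
position: [0.5237, -0.3471, 0.1057]
orientation: [[0.0, 1.0, 0.005], [1.0, -0.0, -0.001], [-0.001, 0.005, -1.0]]
ft_force: [3.5, 7.4, 7.9]
grip_width: 0.245
grasp_force: 31.2
```

Smooth, with low forces. I'll make the other five half turns.

```bash
python3 -m creep '[0.013,-0.129,0,0,0,0,15,0.074,-0.244,0,0,0,0,15,0.174,-0.327,0,0,0,0,15,0.299,-0.365,0,0,0,0,15,0.428,-0.352,0,0,0,0,15,0.543,-0.291,0,0,0,0,15,0.625,-0.191,0,0,0,0,15,0.663,-0.066,0,0,0,0,15]'
python3 -m creep '[-0.013,0.129,0,0,0,0,15,-0.074,0.244,0,0,0,0,15,-0.174,0.327,0,0,0,0,15,-0.299,0.365,0,0,0,0,15,-0.428,0.352,0,0,0,0,15,-0.543,0.291,0,0,0,0,15,-0.625,0.191,0,0,0,0,15,-0.663,0.066,0,0,0,0,15]'
python3 -m creep '[0.013,-0.129,0,0,0,0,15,0.074,-0.244,0,0,0,0,15,0.174,-0.327,0,0,0,0,15,0.299,-0.365,0,0,0,0,15,0.428,-0.352,0,0,0,0,15,0.543,-0.291,0,0,0,0,15,0.625,-0.191,0,0,0,0,15,0.663,-0.066,0,0,0,0,15]'
python3 -m creep '[-0.013,0.129,0,0,0,0,15,-0.074,0.244,0,0,0,0,15,-0.174,0.327,0,0,0,0,15,-0.299,0.365,0,0,0,0,15,-0.428,0.352,0,0,0,0,15,-0.543,0.291,0,0,0,0,15,-0.625,0.191,0,0,0,0,15,-0.663,0.066,0,0,0,0,15]'
python3 -m creep '[0.013,-0.129,0,0,0,0,15,0.074,-0.244,0,0,0,0,15,0.174,-0.327,0,0,0,0,15,0.299,-0.365,0,0,0,0,15,0.428,-0.352,0,0,0,0,15,0.543,-0.291,0,0,0,0,15,0.625,-0.191,0,0,0,0,15,0.663,-0.066,0,0,0,0,15]'
python3 -m creep '[0,0,0,0,0,0,15,0,0,0,0,0,0,15,0,0,0,0,0,0,50,0,0,0,0,0,0,50,0,0,0,0,0,0,50,0,0,-0.5,0,0,0,50,0,0,-1,0,0,0,50,0,0,-1,0,0,0,50]'
```

```text
clock: 13.28
position: [0.512, -0.2475, 0.1057]
orientation: [[-0.001, 1.0, -0.001], [1.0, 0.001, -0.002], [-0.002, -0.001, -1.0]]
ft_force: [-4.1, -4.4, 7.2]
grip_width: 0.241
grasp_force: 31.3
clock: 14.28
position: [0.5238, -0.3471, 0.1057]
orientation: [[0.0, 1.0, 0.005], [1.0, -0.0, -0.001], [-0.001, 0.005, -1.0]]
ft_force: [3.1, 6.5, 7.4]
grip_width: 0.239
grasp_force: 31.3
clock: 15.28
position: [0.5121, -0.2475, 0.1057]
orientation: [[-0.001, 1.0, -0.001], [1.0, 0.001, -0.002], [-0.002, -0.001, -1.0]]
ft_force: [-2.6, -3.9, 8.6]
grip_width: 0.247
grasp_force: 31.3
clock: 16.27
position: [0.524, -0.347, 0.1057]
orientation: [[0.0, 1.0, 0.005], [1.0, -0.0, -0.001], [-0.001, 0.005, -1.0]]
ft_force: [3.6, 5.1, 7.3]
grip_width: 0.242
grasp_force: 31.3
clock: 17.27
position: [0.5123, -0.2474, 0.1057]
orientation: [[-0.001, 1.0, -0.001], [1.0, 0.001, -0.003], [-0.003, -0.001, -1.0]]
ft_force: [-2.9, -6.1, 7.7]
grip_width: 0.243
grasp_force: 31.3
clock: 18.27
position: [0.5141, -0.2482, 0.2587]
orientation: [[0.0, 1.0, 0.006], [1.0, -0.0, -0.004], [-0.004, 0.006, -1.0]]
ft_force: [0.3, -0.4, -0.1]
grip_width: 0.585
grasp_force: 0.0
```

Run:
```python
from h import *
im,d,K,T=cap('wrist','w6.png'); np.savez('w6.npz',im=im,d=d,K=K,T=T)
wheel(im,d,K,T); go(.53,.21,8)
im,d,K,T=cap('side','s6.png'); 
for p in pads(im,d,K,T): print(p)
```

```text
knob (514.2470703125, -245.04371643066406) 10.560009956359863 416 0.11333223786973129
rim (517.05908203125, -295.2507629394531) 60.616458892822266 3728 [ 0.4566 -0.3555  0.061 ] [ 0.5775 -0.2352  0.0718]
phase cw from +y -3.2056904493240665 50.28573285776091
shift [ 3.059  0.1   -0.018] rotz 0.911 pos [ 0.515  -0.2488  0.261 ] yaw 90.0 F [ 0.5 -0.1  2.2] grip 50.3 clock 18.325 q [-34. -34.]
```

```bash
python3 -m creep '[0.35,0.04,0,0,0,0,85,0.75,0.08,0,0,0,0,85,1,0.11,0.05,0,0,0,85]' >/dev/null; python3 -m creep '[0.4,0,0,0,0,0,85,0.8,0,0,0,0,0,85,1,0,0,0,0,0,85]'>/dev/null; python3 -m creep '[0.4,0,0,0,0,0.1,85,0.8,0,0,0,0,0.2,85,1,0,0,0,0,0.3,85,1,0,0,0,0,0.41,85,1,0,0,0,0,0.52,85,1,0,0,0,0,0.63,85,1,0,0,0,0,0.73,85,1,0,0,0,0,0.82,85]'; python3 -m creep '[0,0,0,0,0,0,85,0,0,0,0,0,0,85]' >/dev/null
python3 - <<'E'
from h import *
im,d,K,T=cap('wrist','w7.png'); np.savez('w7.npz',im=im,d=d,K=K,T=T)
padtool(im,d,K,T,(.532,.2065)); [print(p) for p in pads(im,d,K,T)]
E
```

```text
clock: 20.12
position: [0.5275, 0.2025, 0.2434]
orientation: [[0.962, 0.274, -0.005], [0.274, -0.962, -0.001], [-0.005, -0.0, -1.0]]
ft_force: [0.0, 0.8, 0.2]
grip_width: 0.997
grasp_force: 0.0
block [533.4 207. ] 42.6 20.7 ang 16.0 ear ends mm -43.8 42.9 earY -1.0 0.2 1000 856
tool dx dy units [ 0.039 -0.018] tool yaw(x) 16.28 pos [0.5286 0.2028 0.2454]
{'c': [638.6, 215.1], 'wh': (41.9, 21.5), 'ang': 6.8, 'z': 0.0363, 'px': [274.0, 45.0], 'c2': [640.3, 208.9], 'wh2': [86.3, 52.6], 'a2': 14.1}
{'c': [533.4, 207.1], 'wh': (42.8, 20.6), 'ang': 16.5, 'z': 0.0363, 'px': [250.0, 155.0], 'c2': [533.2, 206.0], 'wh2': [85.2, 53.6], 'a2': 38.4}
{'c': [319.3, 236.8], 'wh': (39.4, 18.7), 'ang': 12.1, 'z': 0.033, 'px': [177.0, 315.0], 'c2': [315.2, 245.3], 'wh2': [62.6, 71.9], 'a2': 28.9}
```

```bash
python3 -m creep '[0.037,-0.018,0.3,0,0,0,85,0.037,-0.018,0.7,0,0,0,85,0.037,-0.018,1,0,0,0,60,0.037,-0.018,1,0,0,0,60,0.037,-0.018,1,0,0,0,60]'; python3 -c "
from h import *;go(.5334,.207,16.3,.035)"
```

```text
clock: 21.05
position: [0.535, 0.2074, 0.0982]
orientation: [[0.96, 0.279, 0.003], [0.279, -0.96, 0.001], [0.003, 0.0, -1.0]]
ft_force: [-0.3, -0.1, 0.3]
grip_width: 0.705
grasp_force: 0.0
shift [-0.012 -0.001  0.422] rotz -0.001 pos [0.535  0.2074 0.0982] yaw 16.23 F [-0.3 -0.1  0.3] grip 60.2 clock 21.05 q [13. 86.]
```

```bash
python3 -m creep '[-0.008,0,0.2,0,0,0,60,-0.008,0,0.4,0,0,0,60,-0.008,0,0.415,0,0,0,60,-0.008,0,0.415,0,0,0,60,-0.008,0,0.415,0,0,0,10,-0.008,0,0.415,0,0,0,10,-0.008,0,0.415,0,0,0,10,-0.008,0,0.415,0,0,0,10]' 60;python3 -m creep '[0,0,-0.3,0,0,0,10,0,0,-0.7,0,0,0,10,0,0,-1,0,0,0,10,0,0,-1,0,0,0,10]';python3 -c "
from h import *;go(.4551,-.084,95.9)"
```

```text
clock: 22.05
position: [0.5339, 0.2071, 0.0359]
orientation: [[0.96, 0.279, 0.003], [0.279, -0.96, 0.001], [0.003, 0.0, -1.0]]
ft_force: [-0.5, 0.3, 5.8]
grip_width: 0.268
grasp_force: 60.2
clock: 22.55
position: [0.5357, 0.2075, 0.1894]
orientation: [[0.96, 0.279, 0.01], [0.279, -0.96, 0.002], [0.01, 0.001, -1.0]]
ft_force: [0.7, 0.2, -0.9]
grip_width: 0.267
grasp_force: 59.3
shift [-1.058  1.716 -0.01 ] rotz -0.885 pos [0.5357 0.2075 0.1894] yaw 16.21 F [ 0.7  0.2 -0.9] grip 22.8 clock 22.55 q [13. 86.]
```

```bash
python3 -m creep '[-0.2,0.2,0,0,0,-0.1,10,-0.4,0.5,0,0,0,-0.2,10,-0.6,0.8,0,0,0,-0.3,10,-0.7,0.95,0,0,0,-0.4,10,-0.7,0.95,0,0,0,-0.5,10,-0.7,0.95,0,0,0,-0.6,10,-0.7,0.95,0,0,0,-0.7,10,-0.7,0.95,0,0,0,-0.8,10]';python3 -c "
from h import *;go(.4551,-.084,95.9)"
```

```text
clock: 23.55
position: [0.4698, 0.0406, 0.1822]
orientation: [[0.026, 1.0, -0.004], [1.0, -0.026, 0.0], [0.0, -0.004, -1.0]]
ft_force: [0.9, 0.6, -0.7]
grip_width: 0.264
grasp_force: 59.3
shift [-0.833 -0.076  0.   ] rotz -0.082 pos [0.4698 0.0406 0.1822] yaw 88.48 F [ 0.9  0.6 -0.7] grip 22.5 clock 23.55 q [-6. -4.]
```

```bash
python3 -m creep '[-0.3,-0.03,0,0,0,-0.08,10,-0.7,-0.07,0,0,0,-0.08,10,-0.83,-0.075,0,0,0,-0.08,10,-0.83,-0.075,0,0,0,-0.08,10,-0.83,-0.075,0,0,0,-0.08,10,-0.83,-0.075,0,0,0,-0.08,10]';cat >> h.py <<'E'
def slot(im,d,K,T):
    P=cloud(d,K,T);hsv=cv2.cvtColor(im,cv2.COLOR_RGB2HSV)
    g=cv2.inRange(hsv,(12,120,90),(26,255,255))>0
    b=(abs(P[...,1]+.037)<.025)&(abs(P[...,0]-.452)<.03)
    m=g&b&(P[...,2]>.083)&(P[...,2]<.09);q=P[m];print('clip top',len(q),q.mean(0).round(4))
    m=(~g)&b&(P[...,2]>.074)&(P[...,2]<.083);q=P[m];print('cheeks',len(q),q.mean(0).round(4),cv2.minAreaRect(q[:,:2].astype(np.float32)*1000))
    s=(P[...,2]>.068)&(hsv[...,2]>130)&(hsv[...,1]<50)&(P[...,2]<.078)&(np.hypot(P[...,0]-.537,P[...,1]+.077)<.02);q=P[s];print('hub',q.mean(0).round(4),len(q))
E
python3 - <<'E'
from h import *
go(.4551,-.084,95.9)
im,d,K,T=cap('wrist','w8.png'); np.savez('w8.npz',im=im,d=d,K=K,T=T)
print(np.round(manip.observe()['orientation'],4).tolist())
ear(im,d,K,T); slot(im,d,K,T)
a=np.load('w3.npz');print('ref w3');slot(*[a[k] for k in('im','d','K','T')])
E
```

```text
clock: 24.3
position: [0.4559, -0.0824, 0.1837]
orientation: [[-0.096, 0.995, -0.001], [0.995, 0.096, 0.001], [0.001, -0.001, -1.0]]
ft_force: [0.7, -0.2, -0.9]
grip_width: 0.268
grasp_force: 59.3
shift [-0.01  -0.007 -0.   ] rotz -0.005 pos [ 0.4559 -0.0824  0.1837] yaw 95.48 F [ 0.7 -0.2 -0.9] grip 22.9 clock 24.3 q [-21. -26.]
[[-0.0957, 0.9954, -0.0007], [0.9954, 0.0957, 0.0004], [0.0005, -0.0007, -1.0]]
ear tip x mm 44.2 ear y lo/hi [-7.5  6.1] plate y [-18.   16.5] z 29.9 1964
clip top 85 [ 0.4499 -0.0354  0.0852]
cheeks 630 [ 0.45   -0.0379  0.0781] ((450.34521484375, -38.22913360595703), (31.179515838623047, 29.035314559936523), 5.507508754730225)
hub [ 0.5384 -0.0766  0.0723] 483
ref w3
clip top 94 [ 0.4498 -0.036   0.0851]
cheeks 645 [ 0.4498 -0.0383  0.0781] ((449.7979431152344, -38.57012939453125), (30.741445541381836, 29.072553634643555), 5.789597034454346)
hub [ 0.5386 -0.0766  0.0723] 493
```

View pics/w8.png

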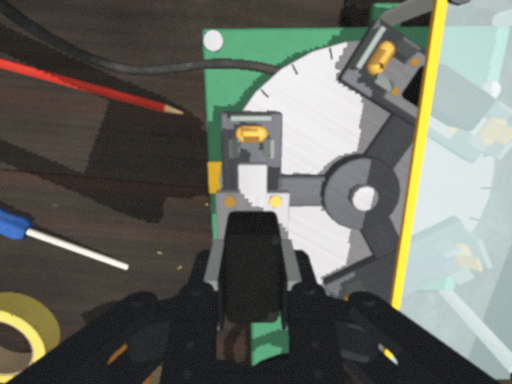

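Foot 2 is at the mark, its near clip at (252,134) as before. The pad is centred in the jaws, its ear at (253,178).

```bash
python3 -m creep '[-0.02,-0.005,0.1,0,0,-0.003,10,-0.02,-0.005,0.25,0,0,-0.003,10,-0.02,-0.005,0.4,0,0,-0.003,10,-0.02,-0.005,0.4,0,0,-0.003,10,-0.02,-0.005,0.4,0,0,-0.003,10]'; python3 -c "
from h import *;go(.4555,-.0855,95.8,.094)"
```

```text
clock: 24.98
position: [0.456, -0.0865, 0.1244]
orientation: [[-0.099, 0.995, 0.0], [0.995, 0.099, -0.0], [-0.0, 0.0, -1.0]]
ft_force: [-0.2, -0.6, -0.8]
grip_width: 0.269
grasp_force: 59.3
shift [ 0.007 -0.003  0.203] rotz -0.001 pos [ 0.456  -0.0865  0.1244] yaw 95.69 F [-0.2 -0.6 -0.8] grip 23.0 clock 24.975 q [-21. -27.]
```

```bash
python3 -m creep '[0.007,-0.003,0.05,0,0,0,10,0.007,-0.003,0.1,0,0,0,10,0.007,-0.003,0.14,0,0,0,10,0.007,-0.003,0.17,0,0,0,10,0.007,-0.003,0.2,0,0,0,10,0.007,-0.003,0.215,0,0,0,10,0.007,-0.003,0.225,0,0,0,10,0.007,-0.003,0.225,0,0,0,10]'
```

```text
clock: 25.98
position: [0.4556, -0.0856, 0.0938]
orientation: [[-0.099, 0.995, -0.001], [0.995, 0.099, 0.0], [0.0, -0.001, -1.0]]
ft_force: [-9.6, 2.7, 27.0]
grip_width: 0.266
grasp_force: 63.3
```

```bash
python3 -m creep '[0,0,-0.01,0,0,0,50,0,0,-0.01,0,0,0,50,0,0,-0.01,0,0,0,50,0,0,-0.01,0,0,0,50,0,0,-0.25,0,0,0,50,0,0,-0.5,0,0,0,60,0,0,-0.6,0,0,0,60,0,0,-0.6,0,0,0,60]'
cat >> h.py <<'E'
def home(im,d,K,T):
    P=cloud(d,K,T);hsv=cv2.cvtColor(im,cv2.COLOR_RGB2HSV)
    m=(P[...,2]>.087)&(P[...,2]<.12)&(np.hypot(P[...,0]-.455,P[...,1]+.086)<.035)&(hsv[...,2]<90)
    q=P[m];A=np.c_[q[:,:2],np.ones(len(q))];print(len(q),np.median(q,0).round(4),cv2.minAreaRect(q[:,:2].astype(np.float32)*1000),'plane',np.linalg.lstsq(A,q[:,2],rcond=None)[0].round(3))
E
python3 - <<'E'
from h import *
home(*cap('wrist','w9.png')); go(.514,-.229,90,.253)
E
```

```text
clock: 26.98
position: [0.4558, -0.0858, 0.1811]
orientation: [[-0.099, 0.995, 0.002], [0.995, 0.099, -0.001], [-0.001, 0.002, -1.0]]
ft_force: [0.6, -0.6, 0.2]
grip_width: 0.698
grasp_force: 0.0
2074 [ 0.4546 -0.0824  0.0943] ((454.8351135253906, -84.99118041992188), (23.42070198059082, 43.50663375854492), 5.837616920471191) plane [ 0.014 -0.026  0.086]
shift [-0.991  0.297 -0.488] rotz 0.063 pos [ 0.4549 -0.0854  0.1799] yaw 95.67 F [-0.5 -0.1 -0.9] grip 60.0 clock 27.025 q [-21. -27.]
```

Pad 2 is home. Back to the wheel.

```bash
python3 -m creep '[-0.1,0,-0.3,0,0,0.03,60,-0.4,0.1,-0.49,0,0,0.063,60,-0.8,0.25,-0.49,0,0,0.063,60,-0.99,0.297,-0.49,0,0,0.063,60,-0.99,0.297,-0.49,0,0,0.063,50,-0.99,0.297,-0.49,0,0,0.063,50,-0.99,0.297,-0.49,0,0,0.063,50]'>/dev/null
python3 - <<'E'
from h import *
wheel(*cap('wrist','w10.png')); go(.5138,-.2453,90,.104)
E
```

```text
knob (513.6364135742188, -245.23219299316406) 10.450398445129395 421 0.11325953981660047
rim (517.1193237304688, -294.50628662109375) 60.43775177001953 3631 [ 0.4568 -0.3543  0.0605] [ 0.577  -0.235   0.0719]
phase cw from +y -4.0431935754007995 49.39703397989084
shift [-0.118  0.     0.997] rotz 0.001 pos [ 0.5138 -0.2277  0.2536] yaw 90.07 F [0.4 1.  0. ] grip 49.9 clock 27.95 q [-33. -33.]
```

```bash
python3 -m creep '[-0.118,0,0.3,0,0,0,50,-0.118,0,0.6,0,0,0,50,-0.118,0,0.9,0,0,0,50,-0.118,0,0.995,0,0,0,50,-0.118,0,0.995,0,0,0,15,-0.118,0,0.995,0,0,0,15,-0.118,0,0.995,0,0,0,15,-0.118,0,0.995,0,0,0,15]' 30
python3 -m creep '[-0.013,0.129,0,0,0,0,15,-0.074,0.244,0,0,0,0,15,-0.174,0.327,0,0,0,0,15,-0.299,0.365,0,0,0,0,15,-0.428,0.352,0,0,0,0,15,-0.543,0.291,0,0,0,0,15,-0.625,0.191,0,0,0,0,15,-0.663,0.066,0,0,0,0,15]'
```

```text
clock: 28.95
position: [0.5154, -0.2471, 0.1066]
orientation: [[-0.0, 1.0, 0.003], [1.0, 0.0, -0.001], [-0.001, 0.003, -1.0]]
ft_force: [0.6, 1.5, 3.6]
grip_width: 0.241
grasp_force: 30.8
clock: 29.95
position: [0.5257, -0.3465, 0.1066]
orientation: [[0.0, 1.0, 0.005], [1.0, -0.0, -0.001], [-0.001, 0.005, -1.0]]
ft_force: [3.1, 5.5, 5.4]
grip_width: 0.243
grasp_force: 31.0
```

```bash
python3 -m creep '[0.013,-0.129,0,0,0,0,15,0.074,-0.244,0,0,0,0,15,0.174,-0.327,0,0,0,0,15,0.299,-0.365,0,0,0,0,15,0.428,-0.352,0,0,0,0,15,0.543,-0.291,0,0,0,0,15,0.625,-0.191,0,0,0,0,15,0.663,-0.066,0,0,0,0,15]'>/dev/null
python3 -m creep '[-0.013,0.129,0,0,0,0,15,-0.074,0.244,0,0,0,0,15,-0.174,0.327,0,0,0,0,15,-0.299,0.365,0,0,0,0,15,-0.428,0.352,0,0,0,0,15,-0.543,0.291,0,0,0,0,15,-0.625,0.191,0,0,0,0,15,-0.663,0.066,0,0,0,0,15]'>/dev/null
python3 -m creep '[0.013,-0.129,0,0,0,0,15,0.074,-0.244,0,0,0,0,15,0.174,-0.327,0,0,0,0,15,0.299,-0.365,0,0,0,0,15,0.428,-0.352,0,0,0,0,15,0.543,-0.291,0,0,0,0,15,0.625,-0.191,0,0,0,0,15,0.663,-0.066,0,0,0,0,15]'|head -2
python3 -m creep '[-0.013,0.129,0,0,0,0,15,-0.074,0.244,0,0,0,0,15,-0.174,0.327,0,0,0,0,15,-0.299,0.365,0,0,0,0,15,-0.428,0.352,0,0,0,0,15,-0.543,0.291,0,0,0,0,15,-0.625,0.191,0,0,0,0,15,-0.663,0.066,0,0,0,0,15]'>/dev/null
python3 -m creep '[0.013,-0.129,0,0,0,0,15,0.074,-0.244,0,0,0,0,15,0.174,-0.327,0,0,0,0,15,0.299,-0.365,0,0,0,0,15,0.428,-0.352,0,0,0,0,15,0.543,-0.291,0,0,0,0,15,0.625,-0.191,0,0,0,0,15,0.663,-0.066,0,0,0,0,15]'
python3 -m creep '[0,-0.01,0,0,0,0,15,0,-0.01,0,0,0,0,15,0,-0.01,0,0,0,0,50,0,-0.01,0,0,0,0,50,0,-0.01,0,0,0,0,50,0,-0.01,-0.5,0,0,0,50,0,-0.01,-1,0,0,0,50,0,-0.01,-1,0,0,0,50]'
python3 - <<'E'
from h import *
wheel(*cap('wrist','w11.png')); go(.6385,.215,6.8,.253)
E
```

```text
clock: 32.95
position: [0.5131, -0.2471, 0.1065]
clock: 34.95
position: [0.5129, -0.2471, 0.1065]
orientation: [[-0.001, 1.0, -0.002], [1.0, 0.001, -0.002], [-0.002, -0.002, -1.0]]
ft_force: [-4.0, -3.8, 7.2]
grip_width: 0.24
grasp_force: 31.2
clock: 35.95
position: [0.5143, -0.248, 0.2595]
orientation: [[0.0, 1.0, 0.006], [1.0, -0.0, -0.005], [-0.005, 0.006, -1.0]]
ft_force: [0.1, -0.8, 0.2]
grip_width: 0.585
grasp_force: 0.0
knob (513.260986328125, -245.4459228515625) 10.29068660736084 410 0.11333792287650152
rim (517.384033203125, -295.25811767578125) 60.6883659362793 3661 [ 0.4569 -0.3541  0.0607] [ 0.5772 -0.2356  0.0713]
phase cw from +y -4.731690715748411 49.982539638751575
shift [3.091 0.822 0.046] rotz 0.924 pos [ 0.5152 -0.2485  0.2619] yaw 90.0 F [ 1.5 -0.3  1.7] grip 49.9 clock 36.0 q [-34. -34.]
```

```bash
python3 -m creep '[0.35,0.1,0,0,0,0,50,0.75,0.2,0,0,0,0,50,1,0.27,0.05,0,0,0,50]' >/dev/null; python3 -m creep '[0.4,0.1,0,0,0,0,50,0.8,0.2,0,0,0,0,50,1,0.27,0,0,0,0,50]'>/dev/null; python3 -m creep '[0.4,0.1,0,0,0,0.11,50,0.8,0.2,0,0,0,0.22,50,1,0.28,0,0,0,0.33,50,1,0.28,0,0,0,0.44,50,1,0.28,0,0,0,0.56,50,1,0.28,0,0,0,0.68,50,1,0.28,0,0,0,0.8,50,1,0.28,0,0,0,0.92,50]'; python3 -m creep '[0,0,0,0,0,0,50,0,0,0,0,0,0,50]' >/dev/null
python3 - <<'E'
from h import *
im,d,K,T=cap('wrist','w12.png'); np.savez('w12.npz',im=im,d=d,K=K,T=T)
[print(p) for p in pads(im,d,K,T)]; padtool(im,d,K,T,(.639,.215))
E
```

```text
clock: 37.75
position: [0.635, 0.203, 0.245]
orientation: [[0.992, 0.123, -0.003], [0.123, -0.992, -0.001], [-0.003, 0.001, -1.0]]
ft_force: [1.3, 0.5, 0.0]
grip_width: 0.588
grasp_force: 0.0
{'c': [639.9, 214.7], 'wh': (44.1, 20.3), 'ang': 6.4, 'z': 0.0363, 'px': [242.0, 154.0], 'c2': [641.2, 205.8], 'wh2': [87.1, 52.8], 'a2': 5.9}
block [639.9 214.5] 44.0 20.6 ang 6.5 ear ends mm -42.6 43.5 earY 0.0 0.1 974 837
tool dx dy units [ 0.039 -0.071] tool yaw(x) 7.54 pos [0.6355 0.2032 0.2465]
```

View pics/w12.png

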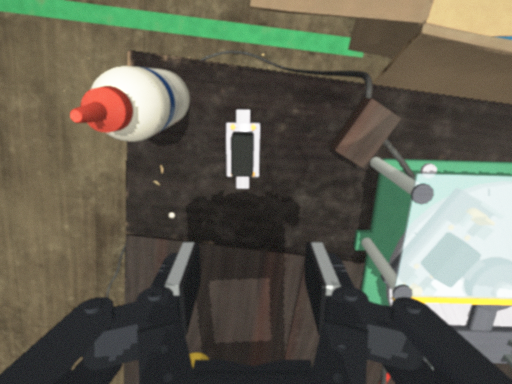

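Pad C sits at (242,154), clear of the bottle at (135,105).

```bash
python3 -m creep '[0.037,-0.071,0.3,0,0,0.011,50,0.037,-0.071,0.7,0,0,0.011,50,0.037,-0.071,1,0,0,0.011,50,0.037,-0.071,1,0,0,0.011,50,0.037,-0.071,1,0,0,0.011,50]'; python3 -c "
from h import *;go(.6399,.2146,6.5,.035)"
```

```text
clock: 38.67
position: [0.6414, 0.2149, 0.0993]
orientation: [[0.994, 0.113, 0.003], [0.113, -0.994, 0.001], [0.003, -0.0, -1.0]]
ft_force: [0.1, -0.0, 1.1]
grip_width: 0.592
grasp_force: 0.0
shift [-0.011  0.001  0.429] rotz -0.0 pos [0.6414 0.2149 0.0993] yaw 6.47 F [ 0.1 -0.   1.1] grip 50.5 clock 38.675 q [11. 95.]
```

```bash
python3 -m creep '[-0.009,0,0.2,0,0,0,50,-0.009,0,0.4,0,0,0,50,-0.009,0,0.422,0,0,0,50,-0.009,0,0.422,0,0,0,50,-0.009,0,0.422,0,0,0,10,-0.009,0,0.422,0,0,0,10,-0.009,0,0.422,0,0,0,10,-0.009,0,0.422,0,0,0,10]' 60;python3 -m creep '[0,0,-0.3,0,0,0,10,0,0,-0.7,0,0,0,10,0,0,-1,0,0,0,10,0,0,-1,0,0,0,10]';python3 -c "
from h import *;go(.4555,-.0845,95.8)"
```

```text
clock: 39.67
position: [0.6405, 0.2149, 0.0366]
orientation: [[0.994, 0.112, 0.004], [0.112, -0.994, 0.001], [0.005, -0.0, -1.0]]
ft_force: [0.1, 0.0, 5.5]
grip_width: 0.266
grasp_force: 60.9
clock: 40.17
position: [0.642, 0.2153, 0.1906]
orientation: [[0.994, 0.112, 0.012], [0.112, -0.994, 0.002], [0.012, -0.001, -1.0]]
ft_force: [1.0, 0.1, -0.0]
grip_width: 0.268
grasp_force: 60.0
shift [-1.46   1.846 -0.019] rotz -0.993 pos [0.642  0.2153 0.1906] yaw 6.45 F [ 1.   0.1 -0. ] grip 22.9 clock 40.175 q [11. 95.]
```

```bash
python3 -m creep '[-0.25,0.2,0,0,0,-0.11,10,-0.5,0.45,0,0,0,-0.22,10,-0.75,0.7,0,0,0,-0.33,10,-0.95,0.9,0,0,0,-0.44,10,-0.95,0.9,0,0,0,-0.55,10,-0.95,0.9,0,0,0,-0.66,10,-0.95,0.9,0,0,0,-0.77,10,-0.95,0.9,0,0,0,-0.88,10]';python3 -c "
from h import *;go(.4555,-.0845,95.8)"
```

```text
clock: 41.18
position: [0.5107, 0.0643, 0.1823]
orientation: [[0.071, 0.998, -0.003], [0.998, -0.071, 0.0], [-0.0, -0.003, -1.0]]
ft_force: [-0.6, 0.3, -1.0]
grip_width: 0.266
grasp_force: 60.0
shift [-1.016e+00 -2.970e-01  1.000e-03] rotz -0.109 pos [0.5107 0.0643 0.1823] yaw 85.95 F [-0.6  0.3 -1. ] grip 22.7 clock 41.175 q [-2.  2.]
```

```bash
python3 -m creep '[-0.3,-0.2,0,0,0,-0.1,10,-0.7,-0.297,0,0,0,-0.105,10,-1,-0.297,0,0,0,-0.105,10,-1,-0.297,0,0,0,-0.105,10,-1,-0.297,0,0,0,-0.105,10,-1,-0.297,0,0,0,-0.105,10,-1,-0.297,0,0,0,-0.105,10]';python3 - <<'E'
from h import *
go(.4555,-.0855,95.8)
im,d,K,T=cap('wrist','w13.png'); np.savez('w13.npz',im=im,d=d,K=K,T=T)
ear(im,d,K,T); slot(im,d,K,T)
E
```

```text
clock: 42.05
position: [0.4562, -0.0807, 0.1837]
orientation: [[-0.091, 0.996, -0.001], [0.996, 0.091, 0.0], [0.0, -0.001, -1.0]]
ft_force: [0.1, -0.4, -1.0]
grip_width: 0.27
grasp_force: 60.0
shift [-0.031 -0.008 -0.   ] rotz -0.007 pos [ 0.4562 -0.0807  0.1837] yaw 95.2 F [ 0.1 -0.4 -1. ] grip 23.1 clock 42.05 q [-21. -26.]
ear tip x mm 44.6 ear y lo/hi [-7.5  6.2] plate y [-17.9  16.6] z 30.4 2003
clip top 99 [ 0.45   -0.0354  0.0851]
cheeks 657 [ 0.4499 -0.0376  0.078 ] ((449.8951110839844, -38.25691223144531), (30.694181442260742, 29.09893798828125), 6.010194778442383)
hub [ 0.5385 -0.0766  0.0724] 480
```

```bash
python3 -m creep '[-0.031,-0.008,0.1,0,0,-0.006,10,-0.031,-0.008,0.25,0,0,-0.006,10,-0.031,-0.008,0.4,0,0,-0.006,10,-0.031,-0.008,0.4,0,0,-0.006,10,-0.031,-0.008,0.4,0,0,-0.006,10]'; python3 -c "
from h import *;go(.4555,-.0855,95.8,.0945)"
```

```text
clock: 42.72
position: [0.4557, -0.0867, 0.1241]
orientation: [[-0.098, 0.995, 0.0], [0.995, 0.098, -0.0], [-0.0, 0.0, -1.0]]
ft_force: [-0.1, -0.2, -0.8]
grip_width: 0.269
grasp_force: 60.0
shift [ 0.008 -0.001  0.198] rotz -0.002 pos [ 0.4557 -0.0867  0.1241] yaw 95.64 F [-0.1 -0.2 -0.8] grip 23.0 clock 42.725 q [-21. -27.]
```

```bash
python3 -m creep '[0.007,0,0.05,0,0,0,10,0.007,0,0.1,0,0,0,10,0.007,0,0.14,0,0,0,10,0.007,0,0.17,0,0,0,10,0.007,0,0.2,0,0,0,10,0.007,0,0.212,0,0,0,10,0.007,0,0.222,0,0,0,10,0.007,0,0.222,0,0,0,10]'; python3 -m creep '[0,0,-0.01,0,0,0,50,0,0,-0.01,0,0,0,50,0,0,-0.01,0,0,0,50,0,0,-0.01,0,0,0,50,0,0,-0.25,0,0,0,50,0,0,-0.5,0,0,0,60,0,0,-0.7,0,0,0,60,0,0,-0.7,0,0,0,60]'
python3 - <<'E'
from h import *
im,d,K,T=cap('wrist','w14.png');home(im,d,K,T)
E
```

```text
clock: 43.72
position: [0.4558, -0.0857, 0.0944]
orientation: [[-0.098, 0.995, -0.001], [0.995, 0.098, -0.0], [-0.0, -0.001, -1.0]]
ft_force: [-10.4, 2.9, 31.2]
grip_width: 0.271
grasp_force: 64.3
clock: 44.72
position: [0.4573, -0.0862, 0.1982]
orientation: [[-0.098, 0.995, 0.006], [0.995, 0.098, -0.002], [-0.003, 0.005, -1.0]]
ft_force: [0.1, 0.5, -0.7]
grip_width: 0.701
grasp_force: 0.0
1816 [ 0.4547 -0.0823  0.0943] ((454.7630920410156, -84.55379486083984), (23.13316535949707, 43.3243522644043), 5.9028096199035645) plane [ 0.015 -0.024  0.085]
```

View pics/w14.png

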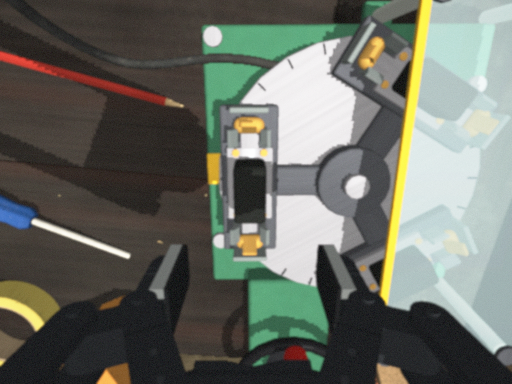

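Pad 3 is home at (249,190), clips over its ears, and the gripper is clear.

```bash
python3 -m creep '[0,0,-0.2,0,0,0,60,0,0,-0.2,0,0,0,60,0,0,-0.2,0,0,0,60,0,0,-0.2,0,0,0,60]' | head -2; python3 -c "
from plant import manip;print(manip.finish_job())"
```

```text
clock: 45.28
position: [0.4543, -0.0851, 0.2239]
the job is handed in; nothing more can be done
None
```

I fitted all three pads fully home in the three feet and turned the wheel three full turns clockwise after each of the first two, none after the last. I handed the job in at about 45 s with the gripper clear; it returned no verdict.

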